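# Restock the spray-can lane, older can in front

### The arm

A 6-joint arm with a two-finger parallel gripper is mounted at the origin on a cart in front of the work surface, level with it; the furniture and walls round the work are solid. World frame = base frame: x ahead of the robot, y to its left, z up, the work surface at z = 0. Lengths are in m, angles in rad, forces in N, time in s.
With the tool pointing down it reaches from about 0.275 to 0.975 m from the base axis. Payload 8.4 kg.
Tool frame: the origin (TCP) lies midway between the tips of the shut fingers; the grasp point (between the pads) lies ctrl.pinch_z behind it (ctrl.pinch_z is the distance from the TCP to the grasp point, in m); z points along the fingers, y is the line along which they close (so a half turn about z gives the same grasp; the last joint's range is limited). The gripper opens to 92 mm and grips with 3 to 60 N. Pads are 20 mm wide; open, the fingers measure 128 mm over their backs; the gripper's body (75 mm by 189 mm) begins 69 mm behind the grasp point.
Start: joints at [-1.221, 0.353, 1.633, -0, 1.155, -0.002], TCP at [0.215, -0.587, 0.177] pointing down, gripper open.
Joint ranges: [-2.63, 2.63], [-0.92, 2.1], [0.06, 2.66], [-1.3, 4.44], [0, 2.69], [-3.02, 3.02]. Speed limits (rad/s): [2.22, 2.22, 2.79, 3.14, 3.14, 3.14].

### API

Orientations are given as a unit quaternion [x, y, z, w].
In Python, from station import ctrl, fingers, solver, monitor, viewer, job gives the robot as it stands. Calls block until the motion is done:
- ctrl.move_pose(position, orientation): joint-space move of the TCP to a pose.
- ctrl.move_l(position, orientation=None, feed=0.15, force_limit=None): straight line of the TCP; orientation=None keeps the orientation; feed is the mean speed in m/s. With force_limit (N) it stops when the force on the tool has changed by that much, and returns True; else False.
- ctrl.goto_joints(angles): joint-space move.
- fingers.grip(opening, strength=None): finger opening in m; strength is the grip in N (None keeps the last); returns when the fingers have stopped.
- ctrl.wait(seconds).
- solver.solve_ik(position, orientation): joint angles nearest the present ones, or None.
- monitor.state(): the state.
- viewer.snapshot(name): name is "scene" or "top"; returns the picture (400x640x3 uint8, red, green, blue); there is no depth.
- viewer.calibration(name): a dict with "camera_matrix" (3x3 intrinsics, pixels), "extrinsics" (4x4, takes a point from camera to world coordinates). Camera axes: x right, y up, looking along -z (the intrinsics and any distortion apply to the point x, -y, -z); pixel columns grow to the right and rows downward; lengths in m; the calibration is good to about 2 mm. A picture is of the moment at which its call begins. calibration takes no time and is no camera call.
A pose or a line that the arm cannot do raises ctrl.MotionError and nothing moves.
- job.sign_off(): hands the job in; it is judged then, once.
The state is a dict: "clock": time; "q": joint angles; "joint_vel": joint speeds; "joint_torque": joint torques, N m; "position": TCP position; "ee_rot": TCP orientation; "wrist_force": force on the tool from outside, world axes, zero at the start; "ft_torque": the same for the moment, N m; "gripper_width": finger opening in m; "gripper_force": force on a finger pad.
Only numpy, scipy, OpenCV 4.12 (cv2) and the standard library are available. Lean on these libraries where they do the work, as an engineer would, in place of code of your own. Each camera call takes 0.05 s, during which the arm holds its last target. There are 200 camera calls.

### The job

Restock the spray cans in the three-lane wooden rack so that the older one gets used first: bring the can that is already in the rack forward in its own lane, right up to the front lip, then stand the new spray can from the table behind it in the same lane. Set both cans down upright, not dropped, let go of them, and leave everything else where it is.

Things in the scene. Friction and masses are not known exactly. Their poses are not given: they have to be found in the camera images.
- rack: wooden stock rack fixed to the table, 180 (x) x 325 (y) mm. Origin: centre of its underside; x to its back, y to its left. Floor top 12 mm up. 3 lanes along x, centred at y = -105, 0, 105 mm, 95 mm wide, partitions 40 mm high. Inside they run from x = -80 (front lip, 34 mm high) to +80 mm (back wall, 52 mm high). At the back of the lanes stand a spray can, a glue bottle and a tin, in any order
- old_can_mid (a point): the older can: spray can, 161 mm tall, about 50 mm across (steel body 0-102 mm up; navy cap above it, about 46 mm across up to the top), 0.2 kg, standing upright; the one that starts at the back of one of the rack's lanes. The point is at its centre, half-way up (80.5 mm above its underside), z up. 
- new_can_mid (a point): the new can: spray can, 161 mm tall, about 50 mm across (steel body 0-102 mm up; navy cap above it, about 46 mm across up to the top), 0.2 kg, standing upright; the same kind as the older one, starting on the table left of the rack. The point is at its centre, half-way up (80.5 mm above its underside), z up. 
- rack_glue_mid (a point): bystander: cream wood-glue bottle with orange cap in the rack, 61 mm across, 188 mm tall. The point is at its centre, half-way up (94 mm above its underside), z up. 
- rack_tin_mid (a point): bystander: squat round tin in the rack, 75 mm across, 58 mm tall. The point is at its centre, half-way up (29 mm above its underside), z up. 
- spare_glue_mid (a point): bystander: another such glue bottle, standing on the table left of the rack, 61 mm across, 188 mm tall; it may stand nearer or farther than the new can. The point is at its centre, half-way up (94 mm above its underside), z up. 
- tape_measure_mid (a point): bystander: yellow tape measure on the table, 38x92x66 mm. The point is at its centre, half-way up (33 mm above its underside), z up. 
Mind the look-alikes: they are no part of the job. Leave any green or yellow look-alike of the part that bears new_can_mid alone.

How it is judged:
By the outcome, as a careful person would: the job done as asked, in the order asked, and still so for the second after the job is handed in, with the robot touching nothing.
It also fails if it takes over 58 s, if anything falls off the work surface, if the arm or the gripper's body presses on something with over 40 N, if the wrist force passes 120 N, or if a joint passes its speed limit or range.

## Working session

There is one attempt and no reset: what is moved stays moved. The work goes in short steps, each a Python script; the robot and the scene stay as the last script left them, time stands still between calls to the robot, and variables do not carry over. Pictures are saved under pics/ and viewed, at most 10 in all, crops included, and the job is handed in when it is done.

```bash
mkdir -p pics; ls
python3 - <<'E'
from station import ctrl, fingers, solver, monitor, viewer, job
import cv2, numpy as np
for n in("scene","top"):
    cv2.imwrite(f"pics/{n}0.png",viewer.snapshot(n)[:,:,::-1]); c=viewer.calibration(n)
    print(n,{k:np.round(v,4).tolist() for k,v in c.items()})
s=monitor.state();print(s["clock"],s["position"],s["ee_rot"],ctrl.pinch_z,s["gripper_width"])
E
```

```text
pics
scene {'camera_matrix': [[493.7781, 0.0, 316.7981], [0.0, 493.7781, 194.8288], [0.0, 0.0, 1.0]], 'extrinsics': [[-0.857, 0.3653, -0.3635, 0.029], [-0.5153, -0.6202, 0.5915, 0.7874], [-0.0093, 0.6942, 0.7197, 1.0205], [0.0, 0.0, 0.0, 1.0]]}
top {'camera_matrix': [[414.4565, 0.0, 319.5383], [0.0, 414.4565, 197.1575], [0.0, 0.0, 1.0]], 'extrinsics': [[0.4572, 0.8643, -0.2096, 0.3002], [-0.8894, 0.4445, -0.1071, -0.1064], [0.0006, 0.2354, 0.9719, 1.165], [0.0, 0.0, 0.0, 1.0]]}
0.1 [ 0.21520467 -0.58625103  0.17645982] [ 9.84564226e-01  1.75022551e-01 -1.05156141e-04 -6.16165545e-04] 0.0187 0.09192971895392932
```

View pics/scene0.png

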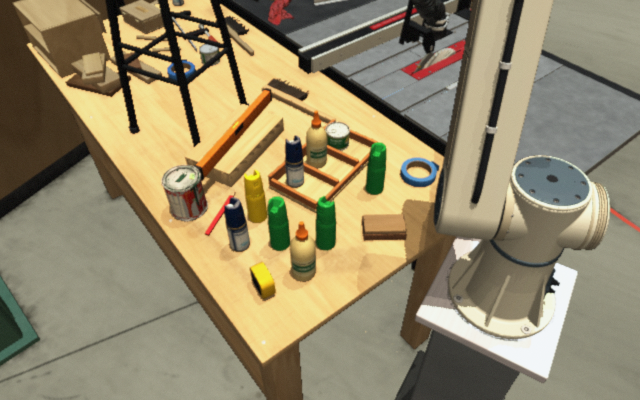

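View pics/top0.png

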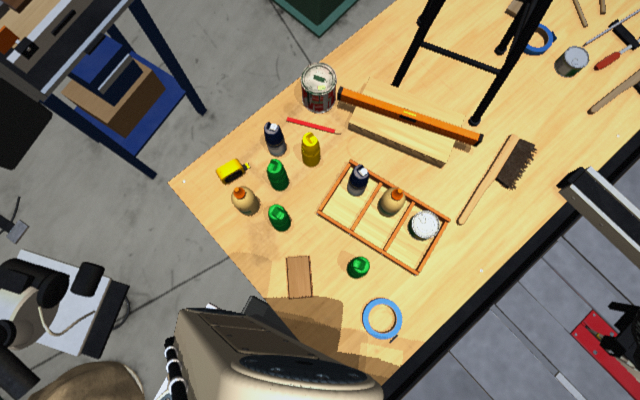

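The scene view shows one navy-capped can on the table at (237,222), with the top view putting it at (274,138). The old can is in the rack's left lane at scene (294,160), top (358,180). Look-alikes are green at scene (278,222), (326,222) and (376,168), and yellow at (255,196). By its navy cap and place left of the rack, I choose (237,222), and I'll check it in a close crop.

Run:
```python
import cv2, numpy as np
def crop(n,x,y,w,h,f,o):
    im=cv2.imread(f"pics/{n}0.png")[y:y+h,x:x+w]; im=cv2.resize(im,None,fx=f,fy=f,interpolation=cv2.INTER_CUBIC)
    for k in range(0,w,10):
        L=k%50==0; cv2.line(im,(k*f,0),(k*f,12 if L else 6),(255,0,255),1)
        if L: cv2.putText(im,str(x+k),(k*f+2,22),0,.4,(255,0,255),1)
    for k in range(0,h,10):
        L=k%50==0; cv2.line(im,(0,k*f),(12 if L else 6,k*f),(255,0,255),1)
        if L: cv2.putText(im,str(y+k),(12,k*f+4),0,.4,(255,0,255),1)
    cv2.imwrite(o,im)
crop("scene",200,100,200,150,4,"pics/c1.png"); crop("top",250,110,200,150,4,"pics/c2.png")
```

```text
(no output)
```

View pics/c1.png

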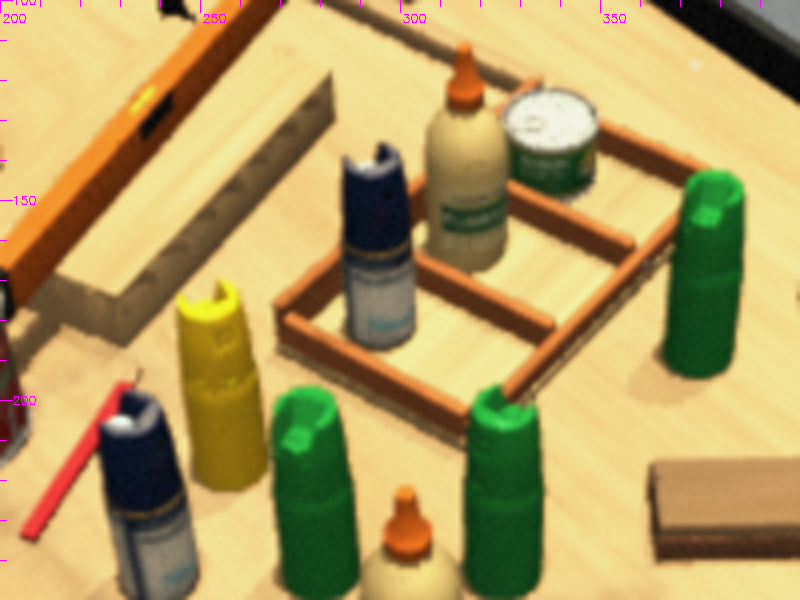

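View pics/c2.png

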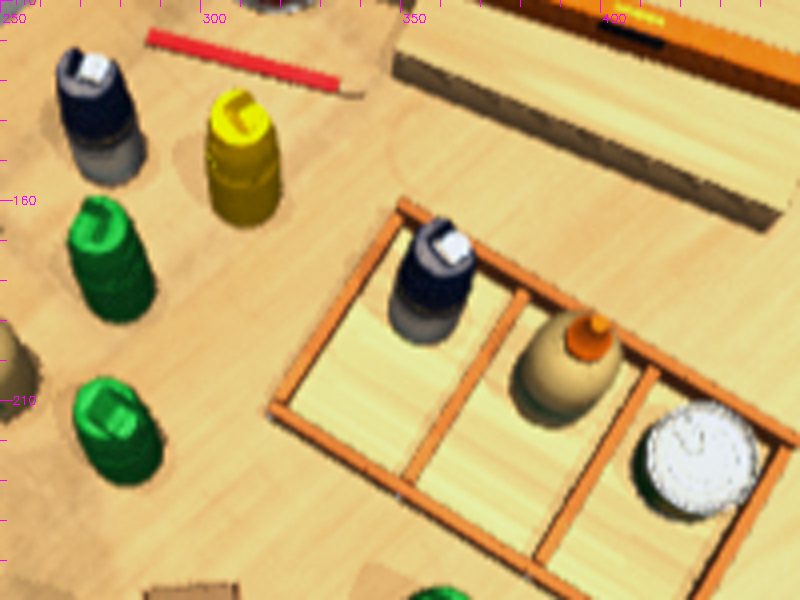

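The crop confirms it. The only navy-capped cans are the new one, at scene about (237,222), and the old one in the left lane at (294,160). The lane in front of the old can is empty, and the glue bottle stands in the next lane. Next I fit the poses.

```bash
cat > h.py <<'E'
import cv2, numpy as np
from scipy.optimize import least_squares
from station import viewer
C={n:viewer.calibration(n) for n in("scene","top")}
def proj(n,P):
    E=C[n]["extrinsics"];p=(np.asarray(P)-E[:3,3])@E[:3,:3]; p=p*[1,-1,-1]
    q=p@C[n]["camera_matrix"].T; return q[:,:2]/q[:,2:]
t=np.linspace(0,2*np.pi,40,endpoint=False)
def cyl(x,y,z0,prof):
    return np.vstack([np.c_[x+r*np.cos(t),y+r*np.sin(t),0*t+z0+z] for z,r in prof])
CAN=[(0,.025),(.102,.025),(.161,.023)]
def fit(clicks,z0,prof=CAN,g=(.5,0)):
    def f(v):
        o=[]
        for n,pts in clicks.items():
            h=cv2.convexHull(proj(n,cyl(*v,z0,prof)).astype(np.float32))
            o+=[cv2.pointPolygonTest(h,(float(a),float(b)),True) for a,b in pts]
        return np.array(o)
    best=min((least_squares(f,(a,b),diff_step=1e-3,loss="soft_l1") for a in(.4,.6,.8) for b in(-.3,0,.3)),key=lambda r:r.cost)
    return best.x,f(best.x)
def rack(clicks):
    M={"bl":(.09,.1625,.052),"br":(.09,-.1625,.052),"fl":(-.09,.1625,.034),"fr":(-.09,-.1625,.034)}
    def f(v):
        c,s=np.cos(v[2]),np.sin(v[2]);o=[]
        for n,d in clicks.items():
            for k,p in d.items():
                m=M[k];o+=list(proj(n,[(v[0]+c*m[0]-s*m[1],v[1]+s*m[0]+c*m[1],m[2])])[0]-p)
        return np.array(o)
    r=min((least_squares(f,(.5,0,a)) for a in(-1,-.5,0,.5,1)),key=lambda r:r.cost);return r.x,f(r.x)
E
python3 - <<'E'
from h import *
a=lambda l:[(x/4+200,y/4+100) for x,y in l]
b=lambda l:[(x/4+250,y/4+110) for x,y in l]
R,res=rack({"top":{"bl":(350.5,159.5),"fl":(317.5,212.5),"br":(449.5,220),"fr":(418,273)},
 "scene":{"bl":a([(278,305)])[0],"fl":a([(466,410)])[0]}}); print("rack",R.round(4),res.round(1))
O={"old":(.012,[(345,290),(343,200),(409,200),(413,290),(380,347)],[(392,305),(472,270),(460,320),(422,344)]),
"new":(0,[(102,470),(112,540),(180,470),(194,550)],[(60,110),(72,155),(130,90),(144,150),(112,186)]),
"green":(0,[(275,440),(280,540),(350,440),(358,550),(320,598)],[(70,240),(80,290),(140,240),(155,280),(120,322)]),
"yellow":(0,[(180,350),(195,450),(258,350),(266,450),(232,490)],[(207,150),(210,200),(278,150),(280,200),(247,226)])}
for k,(z,s,tp) in O.items():
    v,r=fit({"scene":a(s),"top":b(tp)},z);print(k,v.round(4),r.round(1))
    d=v-R[:2];c,s_=np.cos(R[2]),np.sin(R[2]);print("  in rack",(c*d[0]+s_*d[1]).round(4),(-s_*d[0]+c*d[1]).round(4))
E
```

```text
rack [ 0.577  -0.1623 -0.0902] [-0.4 -1.5 -1.5 -0.6  2.3 -1.5  0.1  2.5 -1.8 -2.4  2.4  2.8]
old [ 0.6221 -0.0596] [-0.   0.9  0.4  0.4 -0.2  0.6  1.2 -0.6 -0. ]
  in rack 0.0356 0.1063
new [0.6274 0.2023] [ 0.8 -0.4  0.4  0.3  0.2 -0.6 -0.1 -0.3 -0.4]
  in rack 0.0173 0.3677
green [0.5379 0.1442] [ 1.2 -0.2 -0.   0.4 -0.1  1.3 -0.7  0.7 -0.4  0.4]
  in rack -0.0666 0.3018
yellow [0.6439 0.0973] [ 0.2  0.1 -0.4  0.6 -0.7  0.4 -0.3  0.2 -0.5  0.4]
  in rack 0.0432 0.2646
```

```bash
cat > ov.py <<'E'
from h import *
def ov(R,src,o,boxes):
    c,s=np.cos(R[2]),np.sin(R[2]);f=5;T=[]
    W=lambda p:(R[0]+c*p[0]-s*p[1],R[1]+s*p[0]+c*p[1],p[2])
    for n,(x,y,w,h) in boxes.items():
        im=cv2.resize(src[n][y:y+h,x:x+w],None,fx=f,fy=f,interpolation=cv2.INTER_CUBIC)
        def L(ps,col):
            q=((proj(n,[W(p) for p in ps])-(x,y)+.5)*f*8).astype(int);cv2.polylines(im,[q],False,col,1,cv2.LINE_AA,3)
        a,b=.09,.1625
        L([(a,-b,.052),(a,b,.052)],(255,0,0));L([(-a,-b,.034),(-a,b,.034)],(255,0,255))
        L([(-a,-b,.04),(a,-b,.04)],(0,255,255));L([(-a,b,.04),(a,b,.04)],(0,255,255))
        L([(-a,-b,0),(-a,b,0),(a,b,0)],(0,0,0))
        L([(-.08,.0575,.012),(-.08,.1525,.012),(.08,.1525,.012),(.08,.0575,.012),(-.08,.0575,.012)],(0,255,0))
        T.append(im)
    H=max(i.shape[0] for i in T);T=[cv2.copyMakeBorder(i,0,H-i.shape[0],0,0,cv2.BORDER_CONSTANT) for i in T]
    cv2.imwrite(o,cv2.hconcat(T))
E
python3 - <<'E'
from ov import *
src={n:cv2.imread(f"pics/{n}0.png") for n in C}
ov((.577,-.1623,-.0902),src,"pics/ov1.png",{"scene":(265,135,70,90),"top":(312,155,88,90)})
E
```

```text
(no output)
```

View pics/ov1.png

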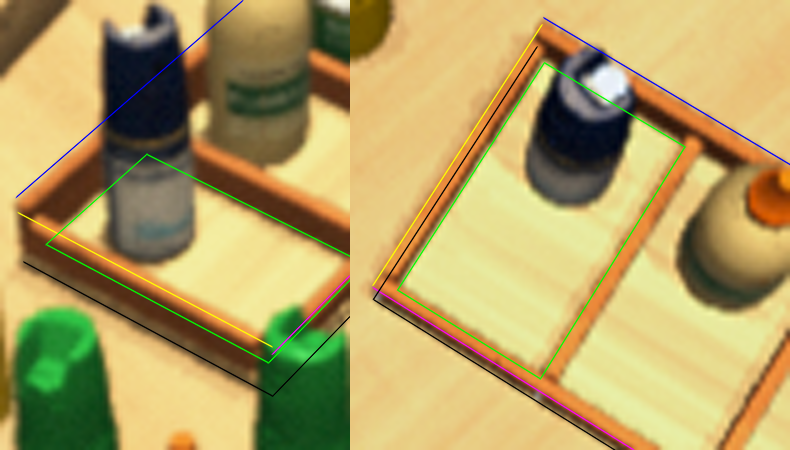

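```bash
cat > m.py <<'E'
from station import ctrl, fingers, solver, monitor, viewer, job
import numpy as np, cv2
from scipy.spatial.transform import Rotation
th=-.0902
def Q(a): return Rotation.from_matrix(np.array([[-np.sin(a),np.cos(a),0],[np.cos(a),np.sin(a),0],[0,0,-1]])).as_quat()
U=np.array([np.cos(th),np.sin(th)]);V=np.array([-U[1],U[0]])
pz=ctrl.pinch_z; G=.125-pz   # TCP height above the can's underside
def rep(m):
    s=monitor.state();print(m,round(s["clock"],2),np.round(s["position"],4),np.round(s["wrist_force"],1),round(s["gripper_width"],4),np.round(s["gripper_force"],1))
E
python3 - <<'E'
from m import *
new=(.6274,.2023);old=(.6221,-.0596)
for a in(th,th+np.pi):
    for p in(new,old):
        for z in(G,G+.2): 
            q=solver.solve_ik([*p,z],Q(a)); print(round(a,2),p,None if q is None else np.round(q,2))
q=[Q(a) for a in(th,th+np.pi)]; S=[solver.solve_ik([*old,.3],k) for k in q]
k=min((i for i in(0,1) if S[i] is not None),key=lambda i:abs(S[i][5]-monitor.state()["q"][5]))
print("use",k)
p=monitor.state()["position"]
ctrl.move_l([p[0],p[1],.3],feed=.3)
ctrl.move_pose([*old,.3],q[k])
fingers.grip(.085)
print(ctrl.move_l([*old,.012+G],feed=.15,force_limit=8)); rep("down")
for n in("scene","top"): cv2.imwrite(f"pics/{n}1.png",viewer.snapshot(n)[:,:,::-1])
im=cv2.hconcat([cv2.resize(cv2.imread("pics/scene1.png")[90:240,230:360],None,fx=3,fy=3),cv2.resize(cv2.imread("pics/top1.png")[130:280,300:430],None,fx=3,fy=3)]);cv2.imwrite("pics/d.png",im)
E
```

```text
-0.09 (0.6274, 0.2023) [ 0.31  0.47  1.62 -0.    1.05  0.4 ]
-0.09 (0.6274, 0.2023) [ 0.31  0.32  1.4  -0.    1.42  0.4 ]
-0.09 (0.6221, -0.0596) [-0.1   0.42  1.7  -0.    1.02 -0.01]
-0.09 (0.6221, -0.0596) [-0.1   0.26  1.48 -0.    1.4  -0.01]
3.05 (0.6274, 0.2023) [ 0.31  0.47  1.62 -0.    1.05 -2.74]
3.05 (0.6274, 0.2023) [ 0.31  0.32  1.4  -0.    1.42 -2.74]
3.05 (0.6221, -0.0596) None
3.05 (0.6221, -0.0596) None
use 0
False
down 4.7 [ 0.6228 -0.0597  0.1193] [-0.2  0.5 -0.2] 0.0849 0.0
```

View pics/d.png

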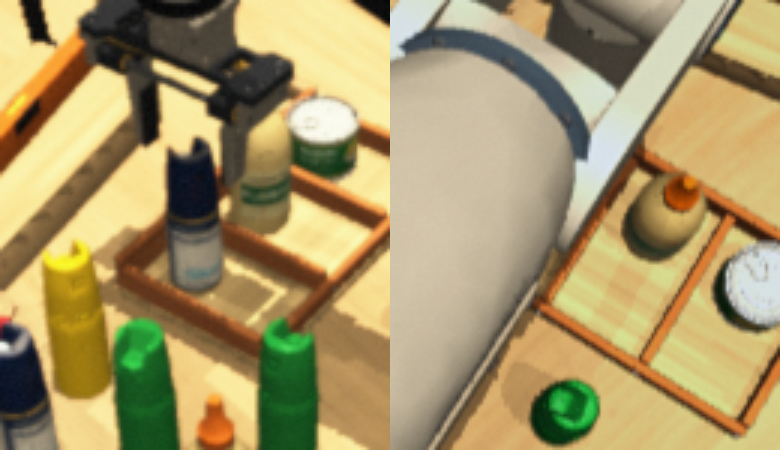

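The fingers straddle the old can's cap (crop about (192,180)), clear of the glue bottle and walls. Now I grip, lift slightly and advance until it touches the lip.

Run:
```python
from m import *
fingers.grip(.03,15);rep("grip")
p=np.array(monitor.state()["position"]);p0=p.copy()
p[2]+=.006;ctrl.move_l(p,feed=.05);ctrl.wait(.3);rep("lift")
p[:2]-=.075*U;print(ctrl.move_l(p,feed=.08,force_limit=8));ctrl.wait(.3);rep("fwd")
p[:2]-=.032*U;print(ctrl.move_l(p,feed=.015,force_limit=2.5));ctrl.wait(.2);rep("contact")
s=np.array(monitor.state()["position"]);print("travel",(p0-s)[:2]@U)
for n in("scene","top"): cv2.imwrite(f"pics/{n}2.png",viewer.snapshot(n)[:,:,::-1])
```

```text
grip 5.56 [ 0.6219 -0.0596  0.1182] [-1.4  1.  -0.8] 0.0395 14.9
lift 6.12 [ 0.6218 -0.0596  0.1241] [-0.1 -0.8 -1.4] 0.0398 14.8
False
fwd 7.51 [ 0.5474 -0.0528  0.1241] [-0.8  0.2 -2.7] 0.0393 14.8
True
contact 8.94 [ 0.53   -0.0513  0.1239] [ 2.6  0.3 -1.4] 0.04 15.0
travel 0.09230206619861933
```

Run:
```python
from m import *
p=np.array(monitor.state()["position"])
p[:2]+=.001*U;ctrl.move_l(p,feed=.02);ctrl.wait(.2);rep("backoff")
p[2]=.1160;print(ctrl.move_l(p,feed=.012,force_limit=4));ctrl.wait(.2);rep("set")
fingers.grip(.066);rep("open")
p=np.array(monitor.state()["position"]);p[2]=.30;print(ctrl.move_l(p,feed=.15,force_limit=15));rep("up")
new=np.array([.6274,.2023])
q=Q(th)
ctrl.move_pose([*new,.30],q);fingers.grip(.085);rep("above new")
for n in("scene","top"): cv2.imwrite(f"pics/{n}3.png",viewer.snapshot(n)[:,:,::-1])
from ov import ov
src={n:cv2.imread(f"pics/{n}3.png") for n in("scene","top")}
ov((.577,-.1623,-.0902),src,"pics/ov3.png",{"scene":(265,125,72,100),"top":(312,155,88,90)})
```

```text
backoff 9.49 [ 0.5307 -0.0513  0.1237] [ 1.2  0.1 -2.3] 0.0397 14.9
True
set 10.18 [ 0.5313 -0.0513  0.1183] [1.2 0.9 4.5] 0.0395 15.2
open 10.74 [ 0.5307 -0.0513  0.1178] [-0.3 -0.2 -0.2] 0.0656 0.0
False
up 12.11 [ 0.5302 -0.0513  0.2991] [ 0.2  0.7 -0. ] 0.0658 0.0
above new 13.63 [0.6275 0.2019 0.3002] [ 0.   0.1 -0.4] 0.0851 0.0
```

View pics/ov3.png

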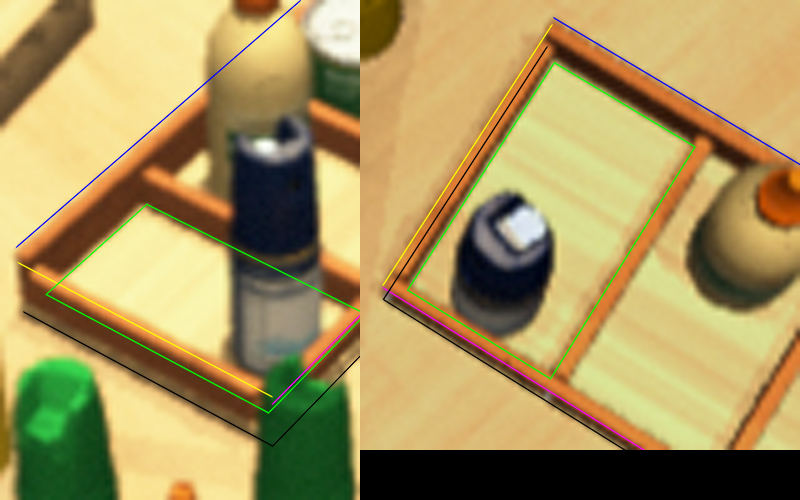

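The old can stands upright, base against the lip, centred in its lane (right panel, base about (490,320)). Next I pick the new can.

Run:
```python
from m import *
new=np.array([.6274,.2023])
print(ctrl.move_l([*new,G],feed=.15,force_limit=8));rep("down")
fingers.grip(.03,15);rep("grip")
p=np.array(monitor.state()["position"]);z0=p[2]
p[2]+=.01;ctrl.move_l(p,feed=.05);p[2]=.31;ctrl.move_l(p,feed=.15);ctrl.wait(.3);rep("lift")
t=np.array([.5307,-.0513])+.091*U
ctrl.move_l([*t,.31],feed=.15);ctrl.wait(.3);rep("over");print("z0",z0)
for n in("scene","top"): cv2.imwrite(f"pics/{n}4.png",viewer.snapshot(n)[:,:,::-1])
cv2.imwrite("pics/e.png",cv2.resize(cv2.imread("pics/scene4.png")[60:240,200:400],None,fx=3,fy=3))
```

```text
False
down 15.18 [0.6281 0.2025 0.1073] [ 0.3  0.2 -0. ] 0.0851 0.0
grip 15.94 [0.6272 0.2023 0.1063] [-1.9  0.1  0.8] 0.039 14.8
lift 18.03 [0.6271 0.2023 0.3096] [ 0.5  0.1 -2. ] 0.039 14.7
over 20.23 [ 0.6213 -0.0592  0.31  ] [-0.4 -0.5 -2.8] 0.0394 14.7
z0 0.10625526745385866
```

View pics/e.png

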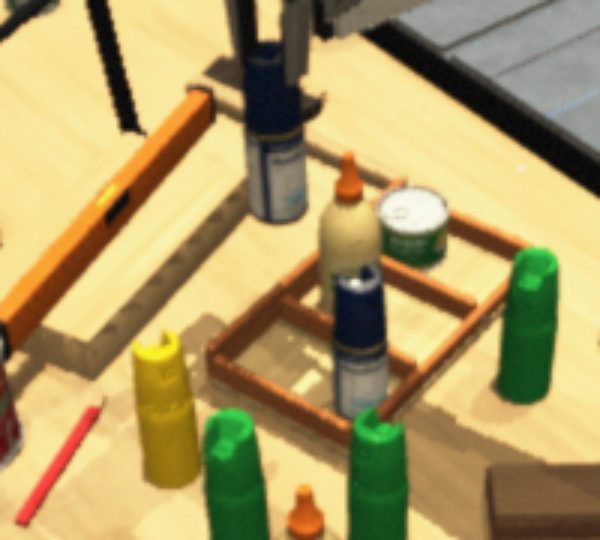

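The new can hangs upright in the gripper (crop about (277,140)). The old can at (360,345) and the bystanders haven't moved. Next I lower it to touch, release and retreat.

Run:
```python
from m import *
p=np.array(monitor.state()["position"]);p[:2]=np.array([.5307,-.0513])+.091*U
p[2]=.1063+.012+.012;print(ctrl.move_l(p,feed=.12,force_limit=8));ctrl.wait(.3);rep("near")
p[2]=.1155;print(ctrl.move_l(p,feed=.012,force_limit=4));ctrl.wait(.2);rep("set")
fingers.grip(.066);rep("open")
p=np.array(monitor.state()["position"]);p[2]=.31;print(ctrl.move_l(p,feed=.15,force_limit=15));rep("up")
ctrl.move_pose([.40,-.42,.31],Q(th));ctrl.wait(.5);rep("away")
for n in("scene","top"): cv2.imwrite(f"pics/{n}5.png",viewer.snapshot(n)[:,:,::-1])
im=[cv2.imread(f"pics/{n}5.png") for n in("scene","top")]
cv2.imwrite("pics/f.png",cv2.hconcat([cv2.resize(im[0][110:310,160:400],None,fx=1.7,fy=1.7),cv2.resize(im[1][110:310,215:440],None,fx=1.7,fy=1.7)]))
```

```text
False
near 22.28 [ 0.6215 -0.0595  0.1306] [ 0.6  0.5 -2.4] 0.0393 14.7
True
set 23.43 [ 0.6212 -0.0597  0.1182] [-1.1  0.3  4.6] 0.0386 15.2
open 23.99 [ 0.6203 -0.0594  0.117 ] [1.3 0.5 0.3] 0.066 0.0
False
up 25.43 [ 0.6198 -0.0594  0.3089] [-0.5 -0.1  0.1] 0.0666 0.0
away 27.48 [ 0.4001 -0.4199  0.31  ] [-0.1  0.1  0.1] 0.066 0.0
```

View pics/f.png

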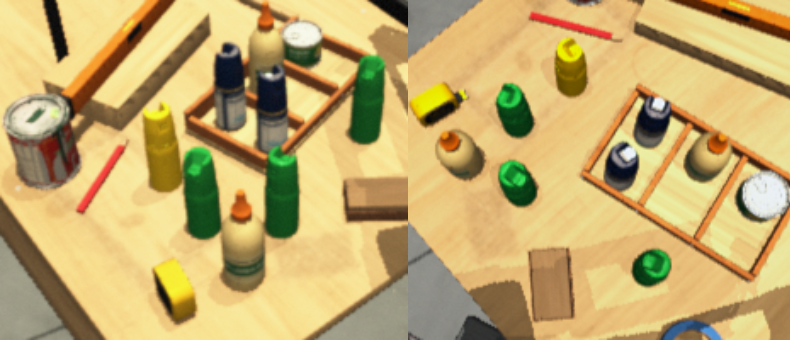

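Both cans stand upright in the left lane: the old one at the lip (crop (272,110)) and the new one behind it ((229,85)). Everything else is where it was, so I'm handing in.

```bash
python3 -c "
from station import job
print(job.sign_off())"
```

```text
the job is handed in; nothing more can be done
None
```

The job is handed in at about 27.5 s on the robot's clock: the older can stands at the front lip of the left lane with the new can upright behind it, both released, and nothing else appears to have moved.

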